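# Raise the recipe screen and clamp it

### The job

The recipe screen on the worktop has been laid back for wiping and its clamp is done up tight. Slacken the T-shaped clamp knob on the stand, gently turn the screen about its long axis until it faces you at a reading slant, its top leaning back about 20 degrees from upright, then do the clamp up tight again so that the screen stays there. Never force the screen round while it is clamped, do not press hard on it, and leave the other things on the worktop where they are.

Things in the scene. Friction and masses are not known exactly. Their poses are not given: they have to be found in the camera images.
- screen_stand: Fixed stand on a dark base plate 150 mm deep, 350 wide (y -202 to 148), 13 high. Origin: on the worktop below the screen's middle; x to the stand's back, y to the reader's left, z up. Tilt axis: along y, 150 mm up. Left upright: 40 mm bar at y 128, up to z 170. Right column at y -172 carries the split clamp, a block x -50 to 22, y -192 to -152, z 128 to 172, with the knob on top at x -32, y -172.
- recipe_screen (a joint): Tilt of the black screen, 210 mm long (stand's y), 140 high, 16 thick, about its centre line. 0 = upright, lit picture facing the reader (stand's -x); grows as its top leans back: 0.35 = 20 degrees, 1.57 = flat, picture up. Range -0.25 to 1.57, starts 0.95 to 1.5. Balanced. Clamp slack: a light drag (0.12 N m, 2 N at an edge) holds it where it is left. Clamp tight: slips only at 0.7 to 1.5 N m.
- clamp_knob (a joint): Turn of the clamp knob about its vertical screw: 0 = slack stop, grows clockwise seen from above, 1.4 = tight stop. Bites from 0.65; slack below 0.5; tight above 1.2. Starts tight, 1.22 to 1.38. Needs 0.15 to 0.25 N m and stays where it is left; one grasp covers the whole turn.
- knob_grip (a point): Grip point on the knob's axis, 208 mm above the worktop, 8 mm below the knob's top. The black T-bar is 54 mm long, 13 thick, 21 tall (z 195 to 216), on a thin stem with 16 mm of free height below it. The point turns with the knob, its y axis along the bar: along the stand's y at joint 0, turning clockwise from above with the joint, nearly fore and aft when tight.
- screen_low_edge (a point): Middle of the lower edge of the screen's front face, 70 mm from the tilt axis; the edge nearest the reader while the screen lies back, so pushing it down and then away stands the screen up. Moves with the screen; its x axis points into the screen, z up along the face.
- screen_top_edge (a point): Middle of the upper edge of the screen's front face, 70 mm from the tilt axis; moves with the screen, axes as for the lower edge. Pushing it away lays the screen back.
- milk_jug: Steel milk jug, 82x116x98 mm, origin under its middle. Bystander.
- cup_cream: Cream espresso cup standing on a flat black kitchen scale 20 mm high, 62x90x53 mm, origin under its middle. Bystander.
- cup_green: Green espresso cup, 65x91x52 mm, origin under its middle. Bystander.
- filter_basket: Steel filter basket lying upside down, 70 mm across, 24 mm tall, origin under its middle. Bystander.
- canister_sugar: Green canister with a wooden lid, 87 mm across, 110 mm tall, origin under its middle. Bystander.

How it is judged:
By the outcome, as a careful person would: the job done as asked, in the order asked, and still so for the second after the job is handed in, with the robot touching nothing.
It also fails if it takes over 51 s, if anything falls off the work surface, if the arm or the gripper's body presses on something with over 40 N, if the wrist force passes 120 N, or if a joint passes its speed limit or range.

### The arm

A 6-joint arm with a two-finger parallel gripper is mounted at the origin on a cart in front of the work surface, level with it; the furniture and walls round the work are solid. World frame = base frame: x ahead of the robot, y to its left, z up, the work surface at z = 0. Lengths are in mm, angles in rad, forces in N, time in s.
With the tool pointing down it reaches from about 300 to 875 mm from the base axis. Payload 6.4 kg.
Tool frame: the origin (TCP) lies midway between the tips of the shut fingers; the grasp point (between the pads) lies 19 mm behind it; z points along the fingers, y is the line along which they close (so a half turn about z gives the same grasp; the last joint's range is limited). The gripper opens to 88 mm and grips with 3 to 60 N. Pads are 18 mm wide; open, the fingers measure 123 mm over their backs; the gripper's body (75 mm by 187 mm) begins 45 mm behind the grasp point.
Start: joints at [1.118, 0.181, 1.607, -0, 1.354, -0.206], TCP at [140.461, 557.595, 238.714] pointing down, gripper open.
Joint ranges: [-2.99, 2.99], [-0.89, 2.07], [0.3, 2.58], [-1.14, 4.28], [0, 2.63], [-3.12, 3.12]. Speed limits (rad/s): [2.57, 2.57, 3.01, 3.14, 3.14, 3.14].

### API

Orientations are given as a rotation vector (axis times angle).
In Python, from rig import read_state, snapshot, camera_params, manip, nets gives the robot as it stands. The module is installed in compiled form; this text tells all that it offers.
- The arm moves only by the shell command python3 -m jog 'ROWS' [OPENING] [FORCE]. ROWS is JSON, one flat list of numbers, 4 for each row, row after row: the shift along the tool's x, y, z normalised to -1 to 1, where 1 is 200 mm, then the turn about the tool's z normalised to -1 to 1, where 1 is 90 degrees. In form: [dx, dy, dz, roll, dx, dy, dz, roll, ...]. A call has 1 to 5 rows; each row is the pose to reach, as a shift and turn from the pose commanded when the call began, along the tool's axes at that moment; what a row does not reach only later rows make up. A row lasts 1/8 s, in which the tool goes at most 62.5 mm and 10.7 degrees, less where a joint would pass 70% of its speed; a pose out of reach is approached as far as the arm can. A call with a number of a shift or a turn outside -1 to 1 is refused whole. A call with a gripper value outside its range is refused whole. OPENING is the opening, from 0 (shut) to 1 (fully open), set as the call begins (- or left out, the last holds). The fingers move at their own pace and stop on an object; FORCE is the grip in N (left out, the last holds). Time passes only in rows, so rows that repeat a pose let the fingers close. It gives the time, the measured TCP pose, the force, the opening and the grip force at its end, in the units of the state.
- read_state(): the state, without advancing time (a new reading comes with each control period).
- snapshot(name): name is "scene" or "top" or "wrist"; returns (picture, depth): 420x560x3 uint8, red, green, blue; 420x560 float32, mm along the optical axis (not along the pixel's ray), 0 where there is no reading.
- camera_params(name): a dict with "fx", "fy", "cx", "cy" (pixels), "eye" and "orientation" of the camera in the world. Camera axes: x right, y up, looking along -z (the intrinsics and any distortion apply to the point x, -y, -z); pixel columns grow to the right and rows downward; lengths in mm; the calibration is good to about 2 mm. A picture is of the moment at which its call begins: read the wrist's pose just before it. camera_params takes no time and is no camera call; for the wrist camera it gives the pose at the moment of the call.
- manip.sign_off(): hands the job in; it is judged then, once.
Trained networks look in the newest picture that a camera, given by its name, has taken for a name from the list of things; names that differ only in an ending like _2 or _b are one class to them, and where a whole thing is asked for, a point or a joint stands for the part that bears it (a point fixed in the world has none). Each returns a list of dicts, best first, with "confidence" (0 to 1); they miss things now and then, are a little off and sometimes report something else, mostly with a low value. They report only what shows in the picture. A call takes as long as a camera call.
- nets.boxes_of(camera, label): "xy" ([column, row] in pixels, amid what is visible of it).
- nets.spot_point(camera, label): "xy" ([column, row] in pixels: a listed point, or the origin of a listed thing).
The state is a dict: "time": time; "joints": joint angles; "joint_velocities": joint speeds; "effort": joint torques, N m; "tcp_pos": TCP position; "tcp_rot": TCP orientation; "contact_force": force on the tool from outside, world axes, zero at the start; "ft_torque": the same for the moment, N m; "grip_width": opening from 0.0 (shut) to 1.0 (fully open); "grip_force": force on a finger pad.
Only numpy, scipy, OpenCV 4.12 (cv2) and the standard library are available. Lean on these libraries where they do the work, as an engineer would, in place of code of your own. Each camera call takes 0.05 s, during which the arm holds its last target. There are 200 camera calls.

## Working session

There is one attempt and no reset: what is moved stays moved. The work goes in short steps, Python scripts to look and compute and a shell command to move; the robot and the scene stay as the last step left them, time stands still between calls to the robot, and variables do not carry over. Pictures are saved under pics/ and viewed, at most 10 in all, crops included, and the job is handed in when it is done.

```bash
mkdir -p pics; cat > h.py <<'E'
import numpy as np, cv2
from scipy.spatial.transform import Rotation as R
from rig import read_state, snapshot, camera_params, manip, nets
def w(cam,xy,depth=None,z=None,p=None):
    p=p or camera_params(cam)
    o=np.array(p["orientation"]); M=o if o.shape==(3,3) else (R.from_rotvec(o) if o.size==3 else R.from_quat(o)).as_matrix()
    d=M@np.array([(xy[0]-p["cx"])/p["fx"],-(xy[1]-p["cy"])/p["fy"],-1.]); e=np.array(p["eye"])
    return e+d*(depth if z is None else (z-e[2])/d[2])
E
python3 - <<'E'
from h import *
print(read_state()); print(camera_params("scene")); print(camera_params("top"))
for c in ("scene","top"):
    im,d=snapshot(c); cv2.imwrite(f"pics/{c}0.png",im[...,::-1]); np.save(f"{c}0.npy",d)
    for l in ("screen_stand","knob_grip","screen_low_edge","screen_top_edge"):
        for r in nets.spot_point(c,l)[:2]:
            x,y=r["xy"]; dd=d[int(np.clip(y,0,419)),int(np.clip(x,0,559))]; print(c,l,np.round(r["xy"],1),round(r["confidence"],2),np.round(w(c,r["xy"],dd),0))
E
```

```text
{'time': 0.0, 'joints': array([ 1.11768719e+00,  1.81542291e-01,  1.60798671e+00,  2.70315037e-05,
        1.35382183e+00, -2.06297347e-01]), 'joint_velocities': array([ 7.15088049e-05, -1.80784870e-04, -4.64181951e-04,  2.99935293e-04,
       -5.31453291e-04,  1.94017672e-03]), 'effort': array([ 2.25691051e-04, -4.33894837e+01, -3.41831195e+01,  7.01651280e-02,
        3.88827408e-02, -9.29390308e-05]), 'tcp_pos': array([140.21474616, 557.09123555, 237.81974072]), 'tcp_rot': array([-3.86643605e-01, -3.11710944e+00,  2.59907275e-03]), 'contact_force': array([ 0.3764434 , -0.51433403,  1.31820533]), 'ft_torque': array([-0.01377801,  0.05496503,  0.03116938]), 'grip_force': 0.0, 'grip_width': 1.0013303142341465}
{'fx': 491.55966808836024, 'fy': 491.55966808836024, 'cx': 283.9757436036006, 'cy': 216.11323924080813, 'eye': array([-654.11633125, 1489.44440201,  976.68359715]), 'orientation': array([ 0.47509519, -1.35841844, -2.08926304])}
{'fx': 466.98394386283593, 'fy': 466.98394386283593, 'cx': 278.33900594558213, 'cy': 210.60248264432684, 'eye': array([-182.73018765,  236.25922201, 1534.57151334]), 'orientation': array([ 0.35575377, -0.41464457, -1.69654478])}
scene screen_stand [282.8 237.9] 0.91 [120. 570. 365.]
scene knob_grip [200.5 302.1] 0.71 [437. 612.  29.]
scene knob_grip [320.8 183.4] 0.59 [ 49. 507. 526.]
scene screen_low_edge [295.7 211.9] 0.76 [512.  26. 148.]
scene screen_top_edge [328.6 211.4] 0.4 [ 609. -357.   -3.]
top screen_stand [302.7 216.7] 0.95 [562.  28.  15.]
top screen_stand [307.2 214.1] 0.15 [504.  30. 148.]
top knob_grip [358.4 188.4] 0.42 [ 536. -143.  216.]
top screen_low_edge [309.5 214.1] 0.73 [501.  23. 152.]
top screen_top_edge [302.2 177.1] 0.57 [640.  22. 164.]
```

View pics/top0.png

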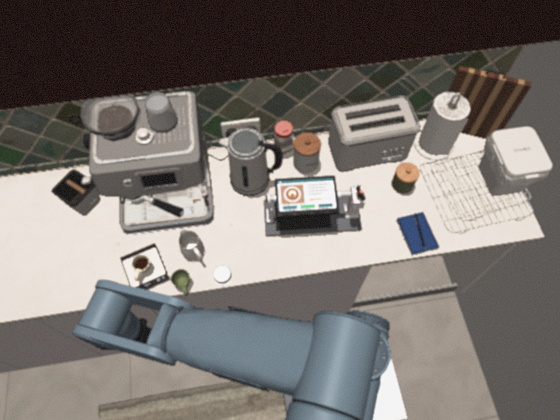

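View pics/scene0.png

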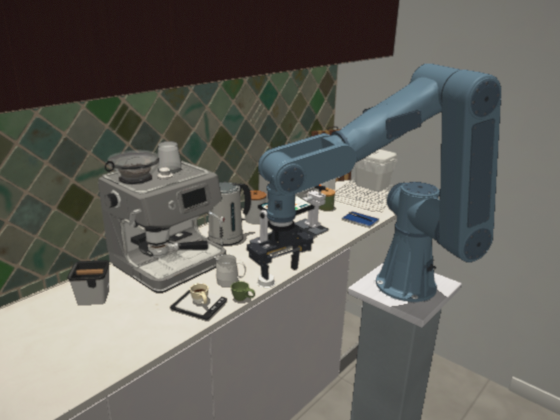

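```bash
python3 - <<'E'
from h import *
d=np.load("top0.npy"); P=[]
for r in range(120,300):
    for c in range(220,440):
        if d[r,c]>0: P.append((*w("top",(c,r),d[r,c],p=None),c,r)) if False else None
p=camera_params("top"); M=R.from_rotvec(p["orientation"]).as_matrix()
rr,cc=np.mgrid[0:420,0:560]
ray=np.stack([(cc-p["cx"])/p["fx"],-(rr-p["cy"])/p["fy"],-np.ones_like(cc,float)],-1)*d[...,None]
X=ray@M.T+p["eye"]; np.save("topX.npy",X)
ok=(d>0)
def rep(n,m):
    q=X[m]; print(n,len(q),np.round(q.min(0)),np.round(q.max(0)),np.round(np.median(q,0)))
reg=ok&(abs(X[...,0]-570)<200)&(abs(X[...,1]-20)<250)
k=reg&(X[...,2]>200)&(X[...,2]<224); rep("knob",k)
q=X[k][:,:2]; print(np.round(q))
s=reg&(X[...,2]>90)&(X[...,2]<190)&(abs(X[...,1]-22)<95); rep("screen",s)
q=X[s]; c=q.mean(0); u,sv,v=np.linalg.svd(q-c,full_matrices=False); print(c,sv/np.sqrt(len(q)),v)
# profile
for x in range(480,660,15):
    t=q[abs(q[:,0]-x)<5]; 
    if len(t): print(x,np.round(np.median(t[:,2])),round(t[:,1].min()),round(t[:,1].max()))
b=reg&(X[...,2]>7)&(X[...,2]<19); rep("base",b)
E
```

```text
knob 632 [ 495. -230.  200.] [770. 269. 223.] [ 730. -148.  212.]
[[ 769. -218.]
 [ 769. -221.]
 [ 768. -224.]
 ...
 [ 499. -148.]
 [ 499. -152.]
 [ 497. -154.]]
screen 2518 [492. -73.  90.] [770. 117. 189.] [577.  18. 159.]
[590.15616349  21.62244867 155.645524  ] [71.87573362 55.6274428  13.16737545] [[-0.9954313  -0.02425388  0.0923487 ]
 [ 0.02077914 -0.99904623 -0.03840376]
 [ 0.09319206 -0.03630938  0.99498586]]
495 148.0 -70 8
510 151.0 -73 117
525 155.0 -73 115
540 157.0 -73 116
555 158.0 -72 116
570 161.0 -73 117
585 163.0 -72 115
600 164.0 -72 116
615 166.0 -71 117
630 167.0 -70 115
645 167.0 22 116
base 2133 [ 370. -230.    7.] [769. 270.  19.] [531.  17.  13.]
```

Top view: the screen lies almost flat around pixel (307,195), the knob is at about (358,190) right of it, and the arm does not obstruct the view. Now I'll fit the stand's yaw and position.

```bash
python3 - <<'E'
from h import *
X=np.load("topX.npy"); Z=X[...,2]
def rect(n,m):
    l,k=cv2.connectedComponents(m.astype(np.uint8)); 
    for i in range(1,l):
        q=X[k==i]
        if len(q)>12: 
            r=cv2.minAreaRect(q[:,:2].astype(np.float32)); print(n,len(q),np.round(r[0],1),np.round(r[1],1),round(r[2],2),"z",np.round(np.percentile(q[:,2],[5,50,95]),1))
reg=(abs(X[...,0]-560)<110)&(abs(X[...,1]-10)<200)
rect("knob",reg&(Z>195)&(Z<228))
rect("block/upr",reg&(Z>162)&(Z<182)&(abs(X[...,1]-22)>105))
rect("base",reg&(Z>7)&(Z<22)&(X[...,0]<600))
rect("stand",reg&(Z>7)&(Z<230))
s=reg&(Z>125)&(Z<190)&(abs(X[...,1]-22)<92)&(X[...,0]>505)&(X[...,0]<632)
A=np.c_[X[s][:,:2],np.ones(s.sum())]; print("plane",np.linalg.lstsq(A,X[s][:,2],rcond=None)[0])
sc=reg&(Z>125)&(Z<190)&(abs(X[...,1]-22)<120); rect("screen",sc)
b=(X[...,0]>640)&(X[...,0]<760)&(abs(X[...,1]-10)<180)&(Z>30); rect("behind",b)
im=cv2.imread("pics/top0.png"); cv2.imwrite("pics/c0.png",cv2.resize(im[160:250,250:370],None,fx=6,fy=6,interpolation=cv2.INTER_CUBIC))
E
```

```text
knob 82 [ 521.7 -147. ] [54.2 16.4] 11.82 z [201.1 215.  219.2]
block/upr 151 [ 538.5 -140.2] [77.8 39.3] 10.78 z [163.7 172.4 177.8]
block/upr 20 [ 560.6 -168.6] [32.7  9.2] 11.22 z [167.9 172.1 175.8]
block/upr 19 [561.4 -96.7] [16.4 25.3] 4.73 z [162.4 163.8 170.8]
block/upr 32 [584.7 149. ] [13.6 31.1] 81.27 z [162.4 168.4 173.6]
base 1672 [536.5  -5.5] [126.2 359.4] 0.13 z [ 8.9 14.8 20.4]
stand 5026 [566.4  -6. ] [360.1 179.2] 88.15 z [ 10.8 152.  171.4]
plane [ 1.34820593e-01 -1.35583182e-02  8.37901273e+01]
screen 2466 [571.3  20.9] [239.  143.2] 84.77 z [148.4 160.1 169.4]
behind 453 [ 739.9 -150.4] [39.3 39.8] 89.84 z [ 44.4 142.2 213.8]
behind 1036 [727.8 135. ] [ 69.8 116.4] 5.8 z [ 46.6 179.6 244.7]
behind 253 [751.8 -27.9] [67.2 16.4] 89.97 z [ 37.6  90.1 132.4]
behind 22 [644.9  95.3] [41.7  8.3] 89.94 z [162.6 167.5 171.4]
```

View pics/c0.png

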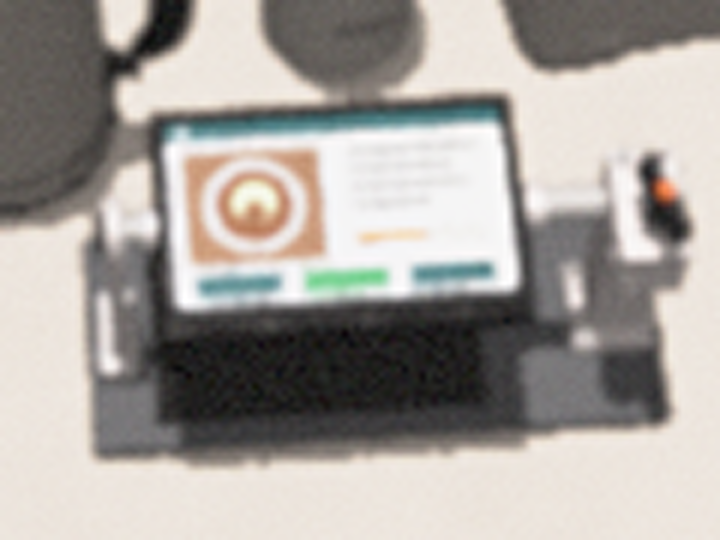

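The screen lies nearly flat (tilt about 1.43) and the T-bar runs fore and aft (tight), with an orange mark at about (665,188) in the crop. The yaw is small and negative, so I'll refine it from the screen outline and the base.

```bash
python3 - <<'E'
from h import *
X=np.load("topX.npy"); Z=X[...,2]
s=(abs(X[...,0]-570)<95)&(abs(X[...,1]-22)<125)&(Z>125)&(Z<190)
m=cv2.morphologyEx(s.astype(np.uint8),cv2.MORPH_OPEN,np.ones((13,13)))
q=X[m>0]; r=cv2.minAreaRect(q[:,:2].astype(np.float32)); print("screen",len(q),r)
def edge(n,q,key,val,lo,hi,f):
    pts=[]
    for k in np.arange(lo,hi,6):
        t=q[abs(q[:,key]-k)<3]
        if len(t)>3: pts.append((k,f(t[:,val])))
    pts=np.array(pts); p=np.polyfit(pts[:,0],pts[:,1],1); 
    res=pts[:,1]-np.polyval(p,pts[:,0]); g=abs(res)<3; p=np.polyfit(pts[g,0],pts[g,1],1); print(n,p,np.polyval(p,20 if key==1 else 560),g.sum(),len(g))
edge("near",q,1,0,-60,105,np.min); edge("far",q,1,0,-60,105,np.max)
edge("right",q,0,1,515,630,np.min); edge("left",q,0,1,515,630,np.max)
b=(Z>7)&(Z<22)&(abs(X[...,0]-540)<90)&(abs(X[...,1])<200)
b=cv2.morphologyEx(b.astype(np.uint8),cv2.MORPH_OPEN,np.ones((5,5)))>0
edge("base near",X[b],1,0,-165,150,np.min)
E
```

```text
screen 1750 ((571.4651489257812, 19.547508239746094), (210.33250427246094, 143.00831604003906), 85.54778289794922)Traceback (most recent call last):
  File "<stdin>", line 13, in <module>
  File "<stdin>", line 12, in edge
    raise TypeError("expected non-empty vector for x")
TypeError: expected non-empty vector for x
```

```bash
cat >> h.py <<'E'
O=np.array([572.5,19.5]); YAW=-0.0777
def st(x,y): # stand xy -> world
    c,s=np.cos(YAW),np.sin(YAW); return O+[c*x-s*y,s*x+c*y]
def go(xyz,yaw): # print row to reach TCP xyz with tool-y heading yaw (deg)
    s=read_state(); T=R.from_rotvec(s["tcp_rot"]).as_matrix(); d=T.T@(np.array(xyz)-s["tcp_pos"])/200
    cur=np.degrees(np.arctan2(T[1,1],T[0,1])); r=-(((yaw-cur)+180)%360-180)/90
    print("row",np.round(d,4),"roll",round(r,4),"| t",round(s["time"],2),np.round(s["tcp_pos"],1),"yaw",round(cur,1),"q6",round(s["joints"][5],2),"F",np.round(s["contact_force"],1))
E
python3 -m jog '[-0.7,-0.75,0.3,0.55,-0.9,-0.97,-0.3,0.57,-0.9,-0.97,-0.3,0.57,-0.9,-0.97,-0.3,0.57,-0.9,-0.97,-0.3,0.57]' 0.5
python3 -c "
from h import *
go((524,-148,320),-78.2)"
```

```text
time: 1.12
tcp_pos: [268.9, 323.8, 300.3]
tcp_rot: [1.707, 2.636, 0.004]
contact_force: [0.3, -0.4, 0.2]
grip_width: 0.505
grip_force: 0.0
row [-2.6742  0.1994 -0.0983] roll 1.1372 | t 1.12 [268.9 323.8 300.3] yaw 24.1 q6 0.17 F [ 0.3 -0.4  0.2]
```

```bash

python3 -m jog '[-1,0.08,-0.04,0.57,-1,0.08,-0.04,0.57,-1,0.08,-0.04,0.57,-1,0.08,-0.04,0.57,-1,0.08,-0.04,0.57]'
python3 -c "
from h import *
go((524,-148,320),-78.2)"
```

```text
time: 1.75
tcp_pos: [366.0, 148.7, 306.9]
tcp_rot: [2.682, 1.635, 0.001]
contact_force: [0.6, 0.1, 0.9]
grip_width: 0.499
grip_force: 0.0
row [-0.9572  1.3816 -0.0649] roll 0.566 | t 1.75 [366.  148.7 306.9] yaw -27.3 q6 0.56 F [0.6 0.1 0.9]
```

```bash

python3 -m jog '[-0.69,0.99,-0.06,0.56,-0.69,0.99,-0.06,0.566,-0.69,0.99,-0.06,0.566,-0.69,0.99,-0.06,0.566,-0.69,0.99,-0.06,0.566]'
python3 -c "
from h import *
go((524,-148,320),-78.2)"
```

```text
time: 2.38
tcp_pos: [481.1, -65.5, 318.5]
tcp_rot: [3.125, 0.322, -0.0]
contact_force: [-0.9, 0.4, 0.9]
grip_width: 0.498
grip_force: 0.0
row [ 0.1258  0.4476 -0.0072] roll -0.0004 | t 2.38 [481.1 -65.5 318.5] yaw -78.2 q6 0.99 F [-0.9  0.4  0.9]
```

```bash

python3 -m jog '[0.126,0.448,-0.007,0,0.126,0.448,-0.007,0,0.126,0.448,-0.007,0]'
python3 - <<'E'
from h import *
p=camera_params("wrist"); im,d=snapshot("wrist"); cv2.imwrite("pics/w0.png",im[...,::-1])
print(p["eye"], nets.spot_point("wrist","knob_grip")[:2])
M=R.from_rotvec(p["orientation"]).as_matrix()
rr,cc=np.mgrid[0:420,0:560]
X=(np.stack([(cc-p["cx"])/p["fx"],-(rr-p["cy"])/p["fy"],-np.ones_like(cc,float)],-1)*d[...,None])@M.T+p["eye"]
np.save("w0X.npy",X); Z=X[...,2]
def rect(n,m):
    l,k=cv2.connectedComponents(m.astype(np.uint8))
    for i in range(1,l):
        q=X[k==i]
        if len(q)>150:
            r=cv2.minAreaRect(q[:,:2].astype(np.float32)); print(n,len(q),np.round(r[0],1),np.round(r[1],1),round(r[2],2),"z",np.round(np.percentile(q[:,2],[5,50,95]),1),"px",np.round(np.argwhere(k==i).mean(0)[::-1]))
rg=(d>0)&(X[...,0]>420)
rect("knob",rg&(Z>200)&(Z<225)); rect("block",rg&(Z>164)&(Z<180)); rect("mid",rg&(Z>130)&(Z<163))
go((524,-148,320),-78.2)
E
```

```text
time: 2.75
tcp_pos: [524.1, -145.9, 319.6]
tcp_rot: [-3.124, -0.333, 0.001]
contact_force: [-0.3, 0.1, -0.1]
grip_width: 0.499
grip_force: 0.0
[ 606.13337461 -128.2553517   464.70792484] [{'xy': [293.6, 206.7], 'confidence': 0.86}]
knob 1227 [ 524.3 -149.5] [52.7 13. ] 12.38 z [209.7 214.3 216.4] px [290. 205.]
block 5734 [622.   -9.6] [162.8  31.5] 85.57 z [164.2 165.2 166.6] px [148.  29.]
block 3359 [ 541.4 -151.5] [40.2 72.4] 84.61 z [169.1 170.9 172.2] px [298. 164.]
mid 29764 [566.5 -38.6] [267.5 139.3] 84.56 z [149.5 157.1 162.4] px [119. 109.]
row [-0.0015  0.0209 -0.0009] roll 0.0055 | t 2.85 [ 523.4 -143.8  319.8] yaw -77.7 q6 0.87 F [ 0.1  0.3 -0.1]
```

View pics/w0.png

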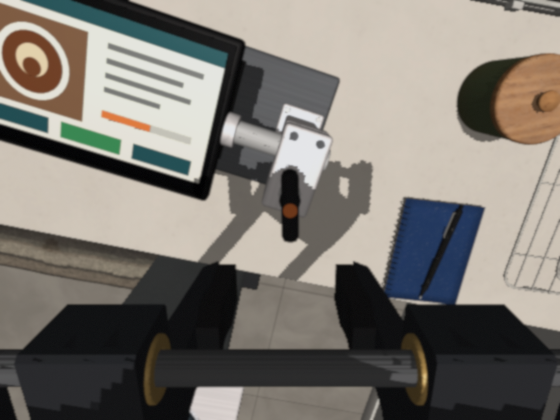

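The wrist picture shows the T-bar at about (290,205), running fore and aft, with the screen to its left. The block and knob fits agree with the stand pose, so I'll descend.

```bash
sed -i 's/^O=.*/O=np.array([571.,19.]); YAW=-0.085/' h.py
python3 -m jog '[0,0.022,0.2,0,0,0.022,0.4,0,0,0.022,0.4,0,0,0.022,0.4,0]'
python3 - <<'E'
from h import *
print([np.round(read_state()["tcp_pos"],1)])
go((524.5,-149.5,187),-77.6)
p=camera_params("wrist"); im,d=snapshot("wrist")
M=R.from_rotvec(p["orientation"]).as_matrix()
rr,cc=np.mgrid[0:420,0:560]
X=(np.stack([(cc-p["cx"])/p["fx"],-(rr-p["cy"])/p["fy"],-np.ones_like(cc,float)],-1)*d[...,None])@M.T+p["eye"]
Z=X[...,2]; m=(d>0)&(Z>203)&(Z<225)&(np.hypot(X[...,0]-524,X[...,1]+149)<45)
q=X[m]; print(cv2.minAreaRect(q[:,:2].astype(np.float32)),len(q))
go((524.5,-149.5,187),-77.6)
E
```

```text
time: 3.35
tcp_pos: [525.3, -148.1, 241.9]
tcp_rot: [3.122, 0.339, 0.003]
contact_force: [-0.1, -0.1, -0.9]
grip_width: 0.502
grip_force: 0.0
[array([ 525.3, -148.1,  241.9])]
row [-0.0058  0.0057  0.2747] roll -0.0003 | t 3.35 [ 525.3 -148.1  241.9] yaw -77.6 q6 0.86 F [-0.1 -0.1 -0.9]
((524.2166137695312, -149.40597534179688), (53.34593963623047, 12.933494567871094), 12.761160850524902) 2297
row [-0.0076  0.0032  0.2775] roll -0.0004 | t 3.4 [ 525.7 -148.5  242.5] yaw -77.6 q6 0.86 F [-0.1  0.6  1.5]
```

```bash

python3 -m jog '[-0.005,0.004,0.15,0,-0.006,0.004,0.277,0,-0.006,0.004,0.277,0]' 0.5
python3 -m jog '[0,0,0,0,0,0,0,0,0,0,0,0,0,0,0,0]' 0 30
python3 -c "
from h import *
go((524.5,-149.5,187),-77.6);print(read_state()['ft_torque'])"
```

```text
time: 3.78
tcp_pos: [523.4, -149.3, 184.7]
tcp_rot: [-3.123, -0.337, 0.001]
contact_force: [-0.7, 0.3, 0.4]
grip_width: 0.499
grip_force: 0.0
time: 4.28
tcp_pos: [524.2, -149.3, 185.7]
tcp_rot: [-3.123, -0.337, -0.002]
contact_force: [-0.6, 2.6, 4.8]
grip_width: 0.159
grip_force: 30.0
row [ 0.0015  0.0011 -0.0064] roll -0.0009 | t 4.28 [ 524.2 -149.3  185.7] yaw -77.7 q6 0.86 F [-0.6  2.6  4.8]
[ 0.46327781  0.26669873 -0.01698337]
```

```bash

python3 -m jog '[0,0,0,-0.1,0,0,0,-0.2,0,0,0,-0.3,0,0,0,-0.4,0,0,0,-0.4]'
python3 -m jog '[0,0,0,-0.1,0,0,0,-0.2,0,0,0,-0.3,0,0,0,-0.37,0,0,0,-0.37]'
python3 -c "
from h import *
go((524.5,-149.5,187),-5);print(read_state()['ft_torque'])"
```

```text
time: 4.9
tcp_pos: [524.0, -149.0, 185.7]
tcp_rot: [-2.865, -1.288, -0.001]
contact_force: [-1.7, 4.2, 6.4]
grip_width: 0.156
grip_force: 30.0
time: 5.52
tcp_pos: [523.6, -148.9, 185.7]
tcp_rot: [-2.376, -2.054, -0.001]
contact_force: [-3.0, 4.9, 7.8]
grip_width: 0.16
grip_force: 30.0
row [-0.0025  0.0047 -0.0066] roll -0.0367 | t 5.53 [ 523.6 -148.9  185.7] yaw -8.3 q6 -0.35 F [-3.   4.9  7.8]
[ 0.66791673  0.63698587 -0.12269562]
```

```bash

python3 -m jog '[0,0,0,0,0,0,0,0,0,0,-0.2,0,0,0,-0.37,0,0,0,-0.37,-0.1]' 0.5
python3 -c "
from h import *
go((*st(-72,0),185),85.1);print(read_state()['ft_torque'])"
```

```text
time: 6.15
tcp_pos: [525.3, -150.6, 262.0]
tcp_rot: [2.202, 2.233, 0.002]
contact_force: [-0.0, 1.2, -0.1]
grip_width: 0.498
grip_force: 0.0
row [ 0.8817 -0.1197  0.3816] roll -0.9366 | t 6.15 [ 525.3 -150.6  262. ] yaw 0.8 q6 -0.51 F [-0.   1.2 -0.1]
[-0.04982245  0.12352478  0.06093681]
```

```bash

python3 -m jog '[0.3,-0.04,0,-0.12,0.6,-0.08,0,-0.24,0.88,-0.12,0,-0.36,0.88,-0.12,0,-0.48,0.88,-0.12,0,-0.59]' 0
python3 -c "
from h import *
go((*st(-72,0),185),85.1)"
```

```text
time: 6.78
tcp_pos: [497.7, 27.0, 258.6]
tcp_rot: [0.966, 2.989, -0.0]
contact_force: [-0.9, 0.3, 1.2]
grip_width: 0.002
grip_force: 0.0
row [-0.012  -0.0029  0.368 ] roll -0.3437 | t 6.78 [497.7  27.  258.6] yaw 54.2 q6 -1.13 F [-0.9  0.3  1.2]
```

```bash

python3 -m jog '[-0.012,0,0.1,-0.12,-0.012,0,0.3,-0.24,-0.012,0,0.368,-0.34,-0.012,0,0.368,-0.344,-0.012,0,0.368,-0.344]' 0
python3 - <<'E'
from h import *
go((*st(-69.5,0),150),85.1)
im,d=snapshot("scene"); cv2.imwrite("pics/s1.png",cv2.resize(im[140:300,200:400,::-1],None,fx=4,fy=4,interpolation=cv2.INTER_CUBIC))
E
```

```text
time: 7.4
tcp_pos: [500.3, 24.5, 185.9]
tcp_rot: [0.151, 3.137, -0.0]
contact_force: [0.2, 0.2, 0.4]
grip_width: 0.009
grip_force: 0.0
row [-0.0068  0.0025  0.1794] roll -0.0066 | t 7.4 [500.3  24.5 185.9] yaw 84.5 q6 -1.66 F [0.2 0.2 0.4]
```

View pics/s1.png

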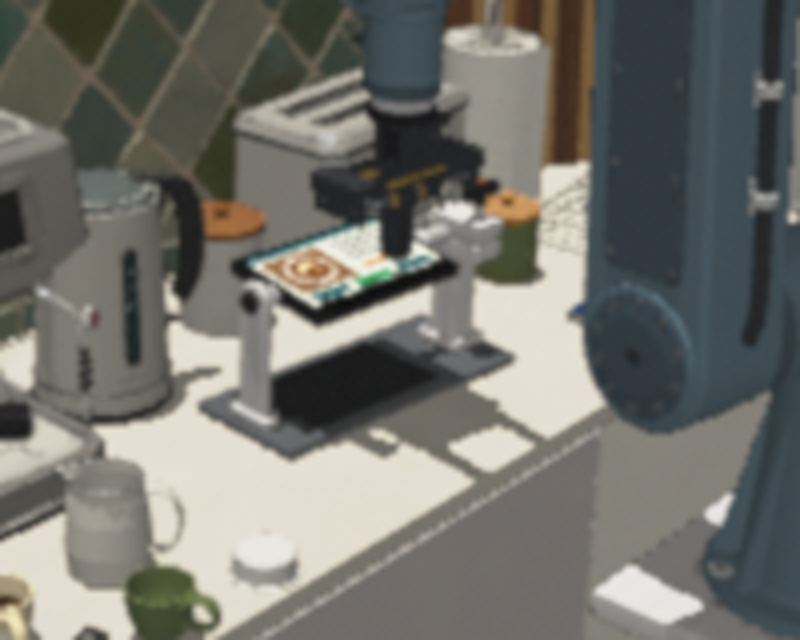

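The finger is above the near half of the screen at about crop (395,240). The knob end is clear. First I'll press lightly to check the clamp is slack.

```bash

python3 -m jog '[-0.01,0,0.1,0,-0.012,0,0.16,0,-0.012,0,0.18,0,-0.014,0,0.2,0,-0.016,0,0.22,0]'
python3 -c "
from h import *
go((*st(-67.8,0),135.7),85.1)"
```

```text
time: 8.07
tcp_pos: [503.0, 24.4, 141.3]
tcp_rot: [0.146, 3.138, -0.0]
contact_force: [-1.9, -1.1, 1.4]
grip_width: 0.002
grip_force: 1.2
row [-0.0022  0.0019  0.028 ] roll -0.0047 | t 8.07 [503.   24.4 141.3] yaw 84.7 q6 -1.67 F [-1.9 -1.1  1.4]
```

```bash

python3 -m jog '[-0.001,0,0.028,0,-0.01,0,0.057,0,-0.021,0,0.085,0,-0.035,0,0.111,0,-0.052,0,0.137,0]'
python3 -c "
from h import *
go((*st(-49.5,0),105),85.1)"
```

```text
time: 8.7
tcp_pos: [513.6, 23.4, 113.4]
tcp_rot: [0.146, 3.138, -0.0]
contact_force: [0.5, -0.6, 3.0]
grip_width: 0.002
grip_force: 1.1
row [-0.0403  0.0028  0.042 ] roll -0.0047 | t 8.7 [513.6  23.4 113.4] yaw 84.7 q6 -1.66 F [ 0.5 -0.6  3. ]
```

```bash

python3 -m jog '[-0.019,0,0.021,0,-0.03,0,0.032,0,-0.04,0,0.043,0,-0.052,0,0.053,0,-0.052,0,0.053,0]'
cat >> h.py <<'E'
def cloud(c):
    p=camera_params(c); im,d=snapshot(c); M=R.from_rotvec(p["orientation"]).as_matrix()
    rr,cc=np.mgrid[0:420,0:560]
    X=(np.stack([(cc-p["cx"])/p["fx"],-(rr-p["cy"])/p["fy"],-np.ones_like(cc,float)],-1)*d[...,None])@M.T+p["eye"]
    X[d<=0]=np.nan
    return im,X
def tilt(c,ymin=-95,ymax=95,zlo=95,zhi=230):
    im,X=cloud(c); cy,s=np.cos(YAW),np.sin(YAW); D=X[...,:2]-O
    u=cy*D[...,0]+s*D[...,1]; v=-s*D[...,0]+cy*D[...,1]; z=X[...,2]
    m=(abs(u)<75)&(v>ymin)&(v<ymax)&(z>zlo)&(z<zhi); q=np.c_[u[m],z[m]-150]
    best=(0,)
    for th in np.arange(0.1,1.6,0.01):  # plane offset 8 in front of axis
        r=q@np.array([-np.cos(th),np.sin(th)])-8; n=(abs(r)<2.5).sum()
        if n>best[0]: best=(n,th)
    th=best[1]; r=q@np.array([-np.cos(th),np.sin(th)])-8; g=q[abs(r)<6]; k=np.linalg.svd(g-g.mean(0),full_matrices=False)[2][0]
    print(c,"n",len(q),best,"svd tilt",abs(np.arctan2(k[0],k[1])) if k[1]>0 else abs(np.arctan2(-k[0],-k[1])),"span",np.round(g.min(0)),np.round(g.max(0)),"off",(g.mean(0)@np.array([-np.cos(th),np.sin(th)])))
    return im
E
python3 - <<'E'
from h import *
go((*st(-44.8,0),101.2),85.1)
tilt("top"); im=tilt("scene")
cv2.imwrite("pics/s2.png",cv2.resize(im[170:270,240:360,::-1],None,fx=6,fy=6,interpolation=cv2.INTER_CUBIC))
E
```

```text
time: 9.32
tcp_pos: [523.6, 22.5, 102.9]
tcp_rot: [-0.146, -3.138, -0.0]
contact_force: [-0.9, 0.0, 0.3]
grip_width: 0.004
grip_force: 0.4
row [-0.0136  0.0027  0.0085] roll -0.0047 | t 9.32 [523.6  22.5 102.9] yaw 84.7 q6 -1.66 F [-0.9  0.   0.3]
top n 449 (np.int64(142), np.float64(0.5499999999999998)) svd tilt 0.5431848328882158 span [-40. -55.] [36. 68.] off 7.716522405579996
scene n 1070 (np.int64(243), np.float64(0.5399999999999998)) svd tilt 0.5447042408491635 span [-45. -55.] [33. 67.] off 7.565129581869873
```

View pics/s2.png

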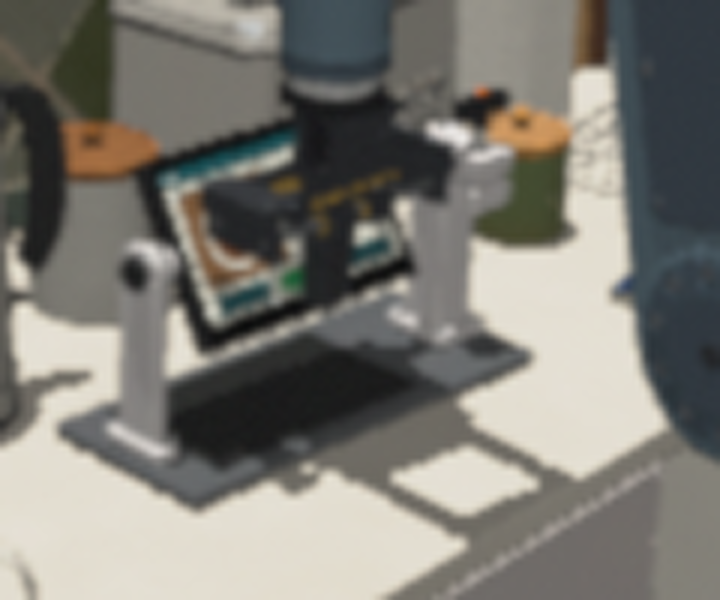

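The crop shows the screen tilted to about 0.545 (both cameras agree) and the gripper body close in front of the face. I'll retreat and finish from behind the top edge.

```bash

python3 -m jog '[0.12,0,0,0,0.15,0,-0.2,0,0.15,0,-0.5,0,0.1,0,-0.8,0,0,0,-0.9,0]'
python3 -c "
from h import *
go((*st(67,-25),275),85.1);go((*st(67,-25),193),85.1)"
```

```text
time: 10.05
tcp_pos: [525.5, 22.4, 288.2]
tcp_rot: [0.145, 3.13, -0.002]
contact_force: [-0.0, 0.2, -0.9]
grip_width: 0.006
grip_force: 0.0
row [-0.5635 -0.1182  0.0703] roll -0.0045 | t 10.05 [525.5  22.4 288.2] yaw 84.7 q6 -1.66 F [-0.   0.2 -0.9]
row [-0.5603 -0.118   0.4803] roll -0.0045 | t 10.05 [525.5  22.4 288.2] yaw 84.7 q6 -1.66 F [-0.   0.2 -0.9]
```

```bash

python3 -m jog '[-0.3,-0.06,0,0,-0.564,-0.118,0,0,-0.564,-0.118,0.1,0,-0.562,-0.118,0.35,0,-0.562,-0.118,0.48,0]'
python3 - <<'E'
from h import *
go((*st(40.5,-25),193),85.1); tilt("top")
E
```

```text
time: 10.68
tcp_pos: [630.7, -10.7, 183.3]
tcp_rot: [-0.145, -3.133, -0.001]
contact_force: [-0.6, 0.1, -0.5]
grip_width: 0.005
grip_force: 0.0
row [ 0.1079 -0.0034 -0.0479] roll -0.0046 | t 10.68 [630.7 -10.7 183.3] yaw 84.7 q6 -1.68 F [-0.6  0.1 -0.5]
top n 390 (np.int64(221), np.float64(0.5499999999999998)) svd tilt 0.560214821607326 span [-38. -50.] [36. 70.] off 8.189277257155862
```

```bash

python3 -m jog '[0.03,0,0,0,0.06,0,0,0,0.085,0,0,0,0.108,0,0,0,0.108,0,0,0]'
python3 - <<'E'
from h import *
go((*st(40.5,-25),193),85.1); tilt("top"); tilt("scene"); go((*st(40.5,-25),193),85.1)
E
```

```text
time: 11.35
tcp_pos: [612.9, -9.6, 189.3]
tcp_rot: [0.146, 3.134, -0.001]
contact_force: [3.7, -0.1, 2.7]
grip_width: 0.005
grip_force: 1.8
row [ 0.0183 -0.0002 -0.0185] roll -0.0047 | t 11.35 [612.9  -9.6 189.3] yaw 84.7 q6 -1.69 F [ 3.7 -0.1  2.7]
top n 497 (np.int64(287), np.float64(0.3599999999999999)) svd tilt 0.37214950243970096 span [-24. -42.] [23. 74.] off 7.699709196231236
scene n 1097 (np.int64(448), np.float64(0.3699999999999999)) svd tilt 0.3753159008924048 span [-36. -55.] [23. 69.] off 7.548693967695104
row [ 0.0162 -0.0004 -0.0237] roll -0.0047 | t 11.45 [612.5  -9.6 188.3] yaw 84.7 q6 -1.69 F [ 4.8 -0.3  3. ]
```

```bash

python3 -m jog '[0.006,0,0,0,0.008,0,0,0,0.008,0,0,0]'
python3 -m jog '[-0.08,0,0,0,-0.12,0,-0.1,0,-0.12,0,-0.3,0,-0.12,0,-0.5,0,-0.12,0,-0.5,0]'
python3 - <<'E'
from h import *
tilt("top"); tilt("scene"); go((*st(-32,-172),280),-6)
E
```

```text
time: 11.82
tcp_pos: [610.0, -9.2, 186.8]
tcp_rot: [-0.146, -3.137, -0.0]
contact_force: [4.0, 0.1, 2.1]
grip_width: 0.009
grip_force: 1.5
time: 12.45
tcp_pos: [634.9, -11.6, 290.1]
tcp_rot: [0.145, 3.135, -0.001]
contact_force: [-0.3, -0.7, 0.3]
grip_width: 0.006
grip_force: 0.0
top n 541 (np.int64(314), np.float64(0.32999999999999985)) svd tilt 0.3364308539531589 span [-31. -54.] [22. 75.] off 7.90794780846869
scene n 1041 (np.int64(464), np.float64(0.3199999999999999)) svd tilt 0.3235639321386539 span [-33. -55.] [20. 71.] off 7.49485435965212
row [ 0.4771 -0.7393  0.0305] roll 1.0076 | t 12.55 [633.2 -11.3 285.9] yaw 84.7 q6 -1.68 F [-0.4 -0.1 -0.7]
```

```bash

python3 -m jog '[0.12,-0.18,0,0.11,0.24,-0.37,0.02,0.23,0.36,-0.55,0.03,0.34,0.477,-0.739,0.03,0.46,0.477,-0.739,0.03,0.58]' 0.5
python3 -c "
from h import *
go((524.3,-149.3,262),-8.3)"
```

```text
time: 13.18
tcp_pos: [522.6, -151.3, 278.5]
tcp_rot: [-1.52, -2.744, 0.001]
contact_force: [0.9, -0.4, 0.0]
grip_width: 0.501
grip_force: 0.0
row [0.0036 0.0126 0.0823] roll 0.4482 | t 13.18 [ 522.6 -151.3  278.5] yaw 32.0 q6 -1.06 F [ 0.9 -0.4  0. ]
```

```bash

python3 -m jog '[0.004,0.01,0,0.11,0.004,0.01,0,0.22,0.004,0.01,0,0.33,0.004,0.01,0,0.448,0.004,0.01,0,0.448]'
python3 - <<'E'
from h import *
im,X=cloud("wrist"); Z=X[...,2]; m=(Z>203)&(Z<225)&(np.hypot(X[...,0]-524,X[...,1]+149)<45)
q=X[m]; print(cv2.minAreaRect(q[:,:2].astype(np.float32)),len(q))
tilt("wrist"); go((524.3,-149.3,187),-8.3)
E
```

```text
time: 13.8
tcp_pos: [525.5, -147.5, 278.8]
tcp_rot: [-2.361, -2.066, 0.003]
contact_force: [0.6, -0.6, 0.0]
grip_width: 0.5
grip_force: 0.0
((523.6753540039062, -148.74391174316406), (53.075416564941406, 13.02376937866211), 80.2735595703125) 1668
wrist n 10414 (np.int64(8578), np.float64(0.34999999999999987)) svd tilt 0.35504403115934624 span [-28. -55.] [22. 68.] off 8.453404226846484
row [-0.0096 -0.0058  0.463 ] roll 0.0088 | t 13.9 [ 526.  -147.7  279.6] yaw -7.5 q6 -0.36 F [-0.6  0.2  0.1]
```

```bash

python3 -m jog '[-0.01,-0.005,0.2,0.02,-0.01,-0.005,0.4,0.02,-0.01,-0.005,0.463,0.024,-0.01,-0.005,0.463,0.024,-0.01,-0.005,0.463,0.024]' 0.5
python3 -m jog '[0,0,0,0,0,0,0,0,0,0,0,0,0,0,0,0]' 0 30
python3 -c "
from h import *
go((524,-149,187),-9.7);print(read_state()['ft_torque'])"
```

```text
time: 14.52
tcp_pos: [526.4, -150.4, 190.2]
tcp_rot: [2.402, 2.021, 0.002]
contact_force: [-0.1, 0.3, 0.5]
grip_width: 0.501
grip_force: 0.0
time: 15.02
tcp_pos: [523.6, -149.6, 188.8]
tcp_rot: [-2.402, -2.02, 0.005]
contact_force: [-9.8, 2.1, 7.1]
grip_width: 0.162
grip_force: 30.0
row [0.0034 0.0013 0.0092] roll -0.0018 | t 15.03 [ 523.6 -149.6  188.8] yaw -9.9 q6 -0.32 F [-9.8  2.1  7.1]
[0.0912848  1.66439847 0.0291003 ]
```

```bash

python3 -m jog '[0,-0.01,0,0.1,0,-0.01,0,0.2,0,-0.01,0,0.3,0,-0.01,0,0.4,0,-0.01,0,0.4]'
python3 -m jog '[0,0,0,0.1,0,0,0,0.2,0,0,0,0.3,0,0,0,0.385,0,0,0,0.385]'
python3 -c "
from h import *
go((524,-149,187),-80);print(read_state()['ft_torque'])"
```

```text
time: 15.65
tcp_pos: [523.4, -149.6, 188.9]
tcp_rot: [2.911, 1.182, -0.0]
contact_force: [-1.2, 0.2, 2.9]
grip_width: 0.157
grip_force: 30.0
time: 16.27
tcp_pos: [523.4, -149.5, 188.9]
tcp_rot: [-3.13, -0.266, 0.0]
contact_force: [-3.0, 0.6, 4.7]
grip_width: 0.16
grip_force: 30.0
row [ 0.0035 -0.0018  0.0094] roll -0.0033 | t 16.27 [ 523.4 -149.5  188.9] yaw -80.3 q6 0.91 F [-3.   0.6  4.7]
[0.28837293 0.67692958 0.09671091]
```

```bash

python3 -m jog '[0,0,0,0,0,0,0,0,0,0,-0.2,0,0,0,-0.45,0,0,0,-0.6,0]' 0.5
python3 -m jog '[0,0,-0.1,0,0,0,-0.1,0]'
python3 - <<'E'
from h import *
im,X=cloud("wrist"); Z=X[...,2]; m=(Z>203)&(Z<225)&(np.hypot(X[...,0]-524,X[...,1]+149)<45)
q=X[m]; print(cv2.minAreaRect(q[:,:2].astype(np.float32)),len(q))
cv2.imwrite("pics/w2.png",im[...,::-1]); tilt("wrist"); tilt("scene"); tilt("top"); print(read_state()["tcp_pos"])
E
```

```text
time: 16.9
tcp_pos: [524.2, -150.0, 311.1]
tcp_rot: [3.129, 0.261, 0.004]
contact_force: [-0.0, 0.0, 0.3]
grip_width: 0.501
grip_force: 0.0
time: 17.15
tcp_pos: [524.3, -150.0, 330.0]
tcp_rot: [3.129, 0.261, 0.005]
contact_force: [0.3, -0.3, 0.2]
grip_width: 0.501
grip_force: 0.0
((524.35986328125, -149.54006958007812), (53.0569953918457, 12.956270217895508), 11.525534629821777) 1153
wrist n 10238 (np.int64(6626), np.float64(0.3599999999999999)) svd tilt 0.36895538576485853 span [-28. -55.] [23. 69.] off 7.820561028034308
scene n 1055 (np.int64(474), np.float64(0.33999999999999986)) svd tilt 0.34201603781105927 span [-33. -55.] [21. 71.] off 7.731584825873505
top n 1583 (np.int64(918), np.float64(0.32999999999999985)) svd tilt 0.33849191345927043 span [-31. -55.] [21. 78.] off 8.12163085531891
[ 522.94534726 -149.3126844   326.88750552]
```

View pics/w2.png

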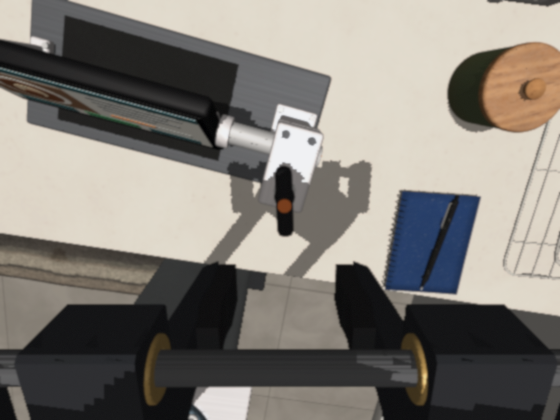

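The T-bar at (285,200) is back fore and aft, slightly past its starting tightness. The screen stands at a tilt of about 0.35 and the gripper is clear of everything.

```bash
python3 -c "
from h import *
print(manip.sign_off())"
```

```text
the job is handed in; nothing more can be done
None
```

I slackened the clamp, turned the screen to about 0.35 rad (20° back from upright), tightened the knob to about 1.29 rad, and handed the job in at about 17 s; the judge's result was not shown.

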